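# Post a waxed bung through the spring flap of the bung box

### The arm

A 6-joint arm with a two-finger parallel gripper is mounted at the origin on a cart in front of the work surface, level with it; the furniture and walls round the work are solid. World frame = base frame: x ahead of the robot, y to its left, z up, the work surface at z = 0. Lengths are in m, angles in rad, forces in N, time in s.
With the tool pointing down it reaches from about 0.225 to 0.875 m from the base axis. Payload 3.4 kg.
Tool frame: the origin (TCP) lies between the finger pads; the fingertips stand 19 mm ahead of it and the grasp point (between the pads) is the TCP; z points along the fingers, y is the line along which they close (so a half turn about z gives the same grasp; the last joint's range is limited). The gripper opens to 85 mm and grips with 20 to 120 N. Pads are 22 mm wide; open, the fingers measure 114 mm over their backs; the gripper's body (76 mm by 85 mm) begins 54 mm behind the grasp point. The pads swing forward as they close: fully open they stand 13 mm farther back than shut.
Start: joints at [-1.236, 0.276, 1.505, -0, 1.361, -0.121], TCP at [0.253, -0.516, 0.25] pointing down, gripper open.
Joint ranges: [-2.89, 2.89], [-0.75, 2.08], [0.22, 2.7], [-1.18, 4.32], [0.11, 2.71], [-2.7, 2.7]. Speed limits (rad/s): [2.57, 2.57, 3.14, 3.14, 3.14, 3.14].

### API

Orientations are given as a unit quaternion [w, x, y, z].
In Python, from rig import get_state, imaging, ticket gives the robot as it stands. The module is installed in compiled form; this text tells all that it offers.
- The arm moves only by the shell command python3 -m inch 'ROWS' [FORCE]. ROWS is JSON, a list of rows, each an object with "claw": the opening, from -1 (shut) to 1 (fully open); "travel": the shift along the world's x, y, z in units of 200 mm (1.0 is 200 mm), a list of three; "turn": the turn about the world's z in units of 180 degrees (1.0 is 180 degrees). A call has 1 to 5 rows; each row is the pose to reach, as a shift and turn from the pose commanded when the call began, turning the shorter way round; what a row does not reach only later rows make up. A row lasts 1/10 s, in which the tool goes at most 50 mm and 8.59 degrees, less where a joint would pass 70% of its speed; a pose out of reach is approached as far as the arm can. A call with a number of a shift or a turn outside -1 to 1 is refused whole. A call with a gripper value outside its range is refused whole. The fingers move at their own pace and stop on an object; FORCE is the grip in N (left out, the last holds). Time passes only in rows, so rows that repeat a pose let the fingers close. It gives the time, the measured TCP pose, the force, the opening and the grip force at its end, in the units of the state.
- get_state(): the state, without advancing time (a new reading comes with each control period).
- imaging.get_image(name): name is "scene" or "side" or "wrist"; returns the picture (480x640x3 uint8, red, green, blue); there is no depth.
- imaging.camera_params(name): a dict with "camera_matrix" (3x3 intrinsics, pixels), "cam_to_world" (4x4, takes a point from camera to world coordinates); the wrist camera has in their place "T_tool_cam" (4x4, takes a point from camera to tool coordinates, whose origin is the TCP and whose axes are the flange's). Camera axes: x right, y down, z forward; pixel columns grow to the right and rows downward; lengths in m; the calibration is good to about 2 mm. A picture is of the moment at which its call begins: read the wrist's pose just before it. camera_params takes no time and is no camera call.
- ticket.sign_off(): hands the job in; it is judged then, once.
The state is a dict: "clock": time; "qpos": joint angles; "qd": joint speeds; "effort": joint torques, N m; "position": TCP position; "ee_rot": TCP orientation; "contact_force": force on the tool from outside, world axes, zero at the start; "moment": the same for the moment, N m; "width": finger opening in m; "gripper_force": force on a finger pad.
Only numpy, scipy, OpenCV 4.12 (cv2) and the standard library are available. Lean on these libraries where they do the work, as an engineer would, in place of code of your own. Each camera call takes 0.05 s, during which the arm holds its last target. There are 200 camera calls.

### The job

The wooden bung on the ledge of the bung box is freshly waxed: put it away, out of the shavings, without gripping or lifting it. Push the sloping spring flap in with one finger and keep it held open with that finger while the other finger pushes the bung off the ledge's inner edge, until it has dropped into the box; then draw back so that the flap springs fully shut. Do not ram the flap open with the bung, and leave the box's neighbours (wax tin, brush, spare bung) where they stand.

Things in the scene. Friction and masses are not known exactly. Their poses are not given: they have to be found in the camera images.
- bung_box: fixed wooden box with a clear front pane, 220 x 150 mm. Origin on the bench below the middle of its ledge's inner edge; x points into the box, away from the robot (yaw varies), y left, z up. Flat pale ledge 115 mm above the bench from x = -105 mm (front, open) to 0; 130 mm wide between side boards 10 mm higher. Opening from x = 0 to 93 mm, closed by the flap. Chamber floor 14 mm up, also under the ledge.
- ledge_edge (a point): middle of the ledge's inner edge, on its top face (115 mm above the bench); axes as the box. Here the side cheeks beside the opening begin, 130 mm apart, 135 mm above the bench, rising to 181 mm at the hinge
- flap_hinge (a point): middle of the flap's brass-knuckled hinge axis (its upper, far edge), 95 mm beyond the ledge edge, 50 mm above the ledge; the axis runs along the box's y. Hinge rail and back board, x = 93 to 115 mm, reach 175 mm above the bench. The opening is free from above: a finger pointing down can push the flap in till its outer face is about 87 mm beyond the ledge edge
- flap (a joint): flap angle, rad. Grey sheet steel 105 mm long, 125 mm wide, sloping 25 degrees from the hinge down to the ledge's inner edge at 0 (shut; 8 mm rolled lower edge); grows as it swings down and in; vertical at 1.13 (lower edge 55 mm below the ledge), stop 1.25. A spring shuts it when let go: about 1 N at the lower edge opens it, about 5 N on a finger at ledge height holds it near vertical.
- bung_mid (a point): centre of the bung to be posted: loose, upright, plain wood, 38 mm in diameter, 30 mm high, about 30 g, on the ledge 45 to 58 mm before its inner edge; this point is 15 mm above its underside. It tips once its centre is past the edge; about 20 mm past, it drops in.
- wax_tin_mid (a point): centre of a red and black wax tin, 66 mm across, 27 mm high, on the bench left of the box; not to be moved
- spare_bung_mid (a point): centre of another bung, 44 mm across, 32 mm high, on the bench left of the box; not to be moved
- brush_mid (a point): point inside a wooden bench brush that lies along the box's right side, 266 mm long, 44 mm wide, 62 mm high; not to be moved
Not all that is in view belongs to the job. What is shaped like the part that bears bung_mid but orange, pink or purple is not meant.

How it is judged:
On the way, in this order (a step that is already met when the one before it is completed fails the run):
1. a finger has pushed the flap in while the bung still stands on the ledge (value of joint flap above 0.12 rad and contact force between the fingers and flap above 0.2 N and z of bung_mid in the frame of ledge_edge above 0.01 m and x of bung_mid in the frame of ledge_edge below 0 m), for 0.05 s.
2. the bung has dropped below the ledge while a finger still holds the flap open (value of joint flap above 0.3 rad and contact force between the fingers and flap above 0.2 N and z of bung_mid in the frame of ledge_edge below -0.03 m), for 0.05 s.
At the end, for the whole second after the job is handed in: the bung lies at rest on the floor inside the box (its centre under 60 mm above the bench), the flap has shut (within 0.05 rad), and wax tin, spare bung and brush are within 20 mm of where they stood (value of joint flap below 0.05 rad and z of bung_mid in the frame of bung_box between 0.01 and 0.06 m and x of bung_mid in the frame of bung_box between -0.105 and 0.115 m and y of bung_mid in the frame of bung_box between -0.065 and 0.065 m and linear speed of bung below 0.03 m/s and distance of each of wax_tin_mid, spare_bung_mid, brush_mid from where it was at the start of the episode below 0.02 m); the robot touches nothing.
It fails at once if the bung is lifted off the ledge (its centre more than 12 mm above where it stood) (z of bung_mid in the frame of ledge_edge above 0.027 m).
It fails at once if the bung is gripped or squeezed (more than 6 N from the fingers) (contact force between the fingers and bung above 6 N).
It fails at once if the bung is carried out over the opening (its centre more than 45 mm past the ledge edge and still at ledge height) (x of bung_mid in the frame of ledge_edge above 0.045 m and z of bung_mid in the frame of ledge_edge above 0.01 m).
It fails at once if the bung is rammed against the flap (more than 5 N) while on the ledge (contact force between bung and flap above 5 N and z of bung_mid in the frame of ledge_edge above 0 m).
It fails at once if wax tin, spare bung or brush is moved by more than 20 mm (distance of any of wax_tin_mid, spare_bung_mid, brush_mid from where it was at the start of the episode above 0.02 m).
It also fails if it takes over 35 s, if anything falls off the work surface, if the arm or the gripper's body presses on something with over 40 N, if the wrist force passes 120 N, or if a joint passes its speed limit or range.

## Working session

There is one attempt and no reset: what is moved stays moved. The work goes in short steps, Python scripts to look and compute and a shell command to move; the robot and the scene stay as the last step left them, time stands still between calls to the robot, and variables do not carry over. Pictures are saved under pics/ and viewed, at most 10 in all, crops included, and the job is handed in when it is done.

```bash
mkdir -p pics; python3 - <<'E'
from rig import get_state, imaging
import cv2,numpy as np
s=get_state();print(s)
for n in("scene","side"):
    cv2.imwrite(f"pics/{n}0.png",imaging.get_image(n)[:,:,::-1]); p=imaging.camera_params(n);print(n,np.round(p["camera_matrix"],1).tolist(),np.round(p["cam_to_world"],4).tolist())
print(imaging.camera_params("wrist"))
E
```

```text
{'clock': 0.0, 'qpos': array([-1.23598696e+00,  2.76588317e-01,  1.50614142e+00, -1.92499735e-05,
        1.36069712e+00, -1.21008294e-01]), 'qd': array([-3.31408973e-04, -5.12515675e-05, -9.84680784e-04, -1.49533479e-03,
        1.46753485e-03, -9.35605814e-04]), 'effort': array([ 2.62682352e-04, -4.16771436e+01, -2.45800924e+01, -2.99022554e-05,
        1.08375467e-02, -2.17140456e-05]), 'position': array([ 0.25293299, -0.51582618,  0.24944019]), 'ee_rot': array([-9.10860972e-04,  9.74140140e-01,  2.25942796e-01, -1.07209667e-04]), 'contact_force': array([0.11611743, 0.5971506 , 0.30672016]), 'moment': array([-0.03844349,  0.00393321,  0.05768441]), 'gripper_force': 0.0, 'width': 0.08525168383102409}
scene [[457.0, 0.0, 325.5], [0.0, 457.0, 246.9], [0.0, 0.0, 1.0]] [[-0.8638, -0.2472, 0.439, 0.1373], [-0.5035, 0.3903, -0.7708, 0.7262], [0.0191, -0.8869, -0.4616, 0.5108], [0.0, 0.0, 0.0, 1.0]]
side [[458.4, 0.0, 325.8], [0.0, 458.4, 238.3], [0.0, 0.0, 1.0]] [[0.9903, -0.0881, 0.1076, 0.4547], [-0.1384, -0.5469, 0.8257, -0.6347], [-0.0139, -0.8325, -0.5538, 0.5876], [0.0, 0.0, 0.0, 1.0]]
{'camera_matrix': array([[375.96065728,   0.        , 316.30669265],
       [  0.        , 375.96065728, 244.10658892],
       [  0.        ,   0.        ,   1.        ]]), 'T_tool_cam': array([[-1.48034641e-03, -9.65714528e-01, -2.59602115e-01,
         6.47349275e-02],
       [ 9.99998902e-01, -1.41297920e-03, -4.46106682e-04,
        -1.54936986e-04],
       [ 6.39993153e-05, -2.59602490e-01,  9.65715560e-01,
        -1.23685075e-01],
       [ 0.00000000e+00,  0.00000000e+00,  0.00000000e+00,
         1.00000000e+00]])}
```

View pics/scene0.png

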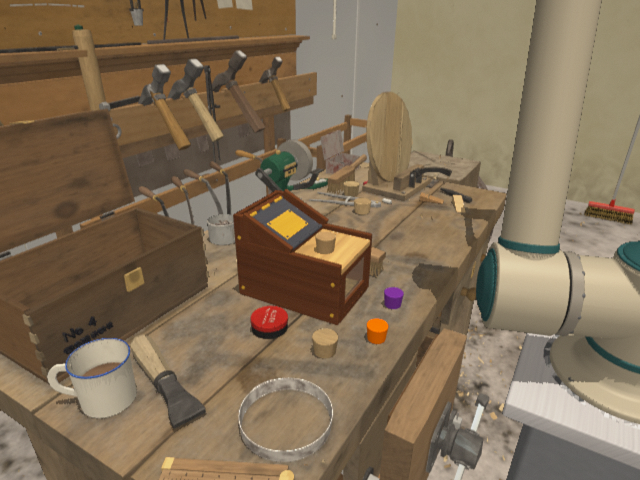

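View pics/side0.png

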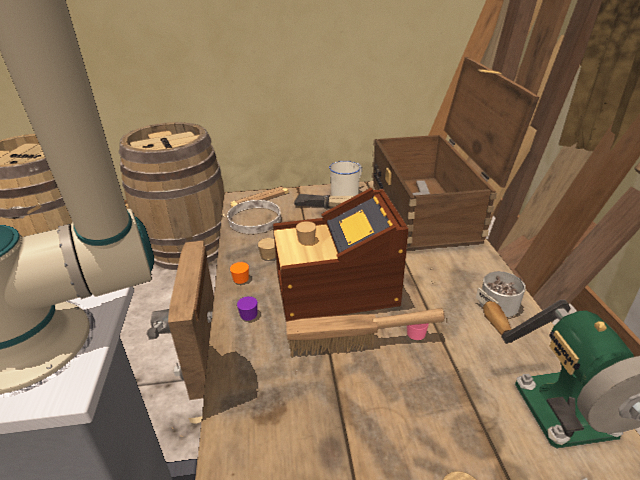

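Bungs in view, as scene/side pixels:
- Plain bung on the ledge: (326,242) / (306,233). This is the target.
- Plain spare bung on the bench: (325,343) / (267,249).
- Orange: (377,331) / (240,273).
- Purple: (393,298) / (247,308).
- Pink: side only, (418,330).

Next is a close crop to check the choice.

```bash
python3 - <<'E'
import cv2,numpy as np
a=cv2.imread("pics/scene0.png")[185:325,225:385]; b=cv2.imread("pics/side0.png")[180:330,262:422]
cv2.imwrite("pics/c1.png",cv2.resize(a,None,fx=5,fy=5,interpolation=cv2.INTER_CUBIC)[:600]);cv2.imwrite("pics/c2.png",cv2.resize(b[:120],None,fx=5,fy=5,interpolation=cv2.INTER_CUBIC))
E
```

```text
(no output)
```

View pics/c1.png

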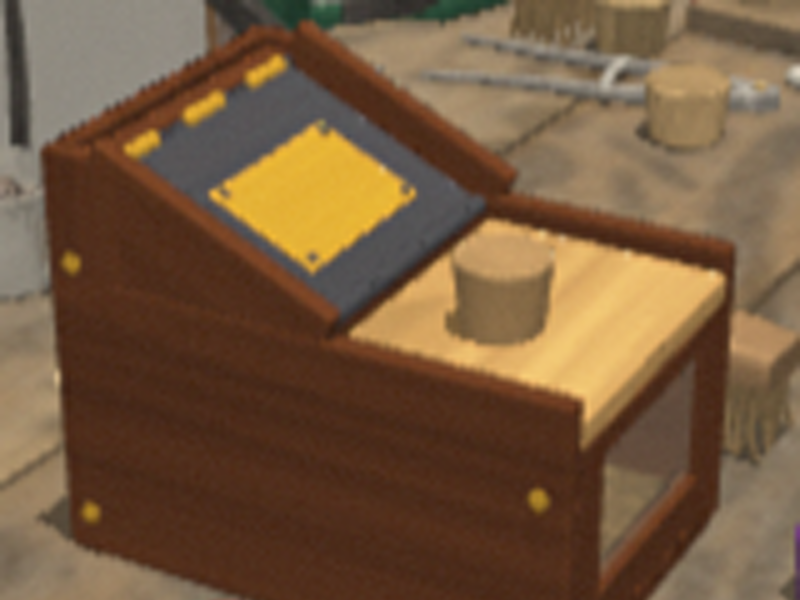

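View pics/c2.png

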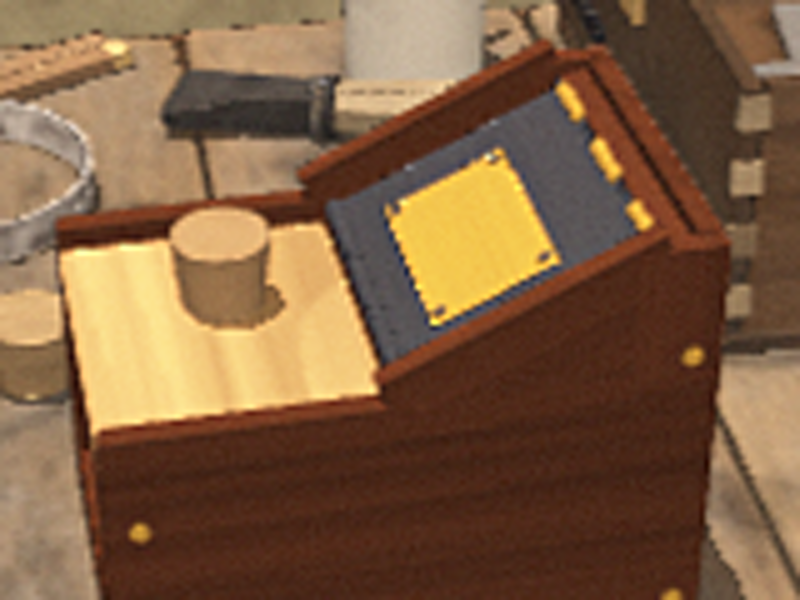

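The crops confirm the target: a plain bung standing upright on the pale ledge in front of the grey flap. Its top centre is at c1 (503,252) and c2 (220,235). Next I fit the box pose from the corner pixels.

```bash
cat > fit.py <<'E'
import numpy as np
from rig import imaging
from scipy.optimize import least_squares
C={n:imaging.camera_params(n) for n in("scene","side")}
O={"scene":(225,185),"side":(262,180)}
def proj(n,P):
    T=np.linalg.inv(C[n]["cam_to_world"]);p=T[:3,:3]@P+T[:3,3];q=C[n]["camera_matrix"]@p;return q[:2]/q[2]
pts=[("scene",-105,75,125,582,402),("scene",-105,-75,125,735,243),("scene",-105,-65,115,725,283),
("scene",0,75,135,333,335),("scene",0,-65,135,513,190),("scene",115,75,175,45,150),("scene",0,-62.5,117,487,207),
("side",-105,-75,125,98,437),("side",-105,75,125,57,220),("side",0,-75,135,382,378),("side",0,65,135,300,185),("side",115,-75,175,728,243),("side",0,62.5,117,330,205)]
def w(v,P):
    c,s=np.cos(v[2]),np.sin(v[2]);return np.array([v[0]+c*P[0]-s*P[1],v[1]+s*P[0]+c*P[1],P[2]])
def res(v): return np.concatenate([proj(n,w(v,np.array([x,y,z])/1000))-(np.array([u,t])/5+O[n]) for n,x,y,z,u,t in pts])
r=least_squares(res,[.5,0,0],loss="soft_l1")
def bres(P,q): return np.concatenate([proj(n,np.array([*P,.145]))-(np.array(p)/5+O[n]) for n,p in q])
b=least_squares(bres,[.5,0],args=([("scene",(503,251)),("side",(220,235))],))
if __name__=="__main__":
    print(r.x,np.rad2deg(r.x[2]));print(np.round(res(r.x).reshape(-1,2),1).tolist())
    d=b.x-r.x[:2];c,s=np.cos(r.x[2]),np.sin(r.x[2])
    print(b.x,b.fun,"in box",[c*d[0]+s*d[1],-s*d[0]+c*d[1]])
E
python3 fit.py
```

```text
[0.55560126 0.05967155 0.05948387] 3.4081745968880113
[[-0.2, 0.6], [1.7, -1.2], [1.5, -2.6], [-3.7, -5.1], [-3.9, -4.2], [-0.5, -1.5], [0.6, 1.0], [-2.6, 0.8], [-3.2, -2.0], [2.2, -0.3], [2.5, -2.9], [-0.1, -1.3], [-3.2, 1.6]]
[0.51035662 0.071016  ] [ 0.22020742 -1.17650046 -0.17107656 -0.99627257] in box [np.float64(-0.04449020301996156), np.float64(0.01401412678061174)]
```

```bash
R='{"claw":0.46,"travel":[0.45,1,0.25],"turn":0.13}'; python3 -m inch '[{"claw":0.46,"travel":[0.45,1,0.25],"turn":0.13},{"claw":0.46,"travel":[0.45,1,0.25],"turn":0.13},{"claw":0.46,"travel":[0.45,1,0.25],"turn":0.13},{"claw":0.46,"travel":[0.45,1,0.25],"turn":0.13},{"claw":0.46,"travel":[0.45,1,0.25],"turn":0.13}]'
python3 -m inch '[{"claw":0.46,"travel":[0.45,1,0],"turn":0.13},{"claw":0.46,"travel":[0.45,1,0],"turn":0.13},{"claw":0.46,"travel":[0.45,1,0],"turn":0.13},{"claw":0.46,"travel":[0.45,1,0],"turn":0.13},{"claw":0.46,"travel":[0.45,1,0],"turn":0.13}]'
python3 -m inch '[{"claw":0.46,"travel":[0.4,0.9,0],"turn":0.114},{"claw":0.46,"travel":[0.4,0.9,0],"turn":0.114},{"claw":0.46,"travel":[0.4,0.9,0],"turn":0.114},{"claw":0.46,"travel":[0.4,0.9,0],"turn":0.114},{"claw":0.46,"travel":[0.4,0.9,0],"turn":0.114}]'
```

```text
clock: 0.6
position: [0.3439, -0.3128, 0.3011]
ee_rot: [-0.0, 0.908, 0.42, 0.001]
contact_force: [-0.2, -0.6, -0.2]
width: 0.0623
gripper_force: 0.0
clock: 1.1
position: [0.4337, -0.1124, 0.3001]
ee_rot: [-0.001, 0.803, 0.596, 0.001]
contact_force: [0.5, -1.6, -0.5]
width: 0.062
gripper_force: 0.0
clock: 1.6
position: [0.5146, 0.0688, 0.2995]
ee_rot: [-0.001, 0.683, 0.73, 0.001]
contact_force: [-0.6, -0.7, 0.1]
width: 0.0623
gripper_force: 0.0
```

```bash
cat > ov.py <<'E'
import sys,cv2,numpy as np
from rig import get_state, imaging
from scipy.spatial.transform import Rotation as R
from fit import r,b,w
s=get_state();q=s["ee_rot"];T=np.eye(4);T[:3,:3]=R.from_quat(q,scalar_first=True).as_matrix();T[:3,3]=s["position"]
p=imaging.camera_params("wrist");im=imaging.get_image("wrist")[:,:,::-1].copy()
cv2.imwrite("pics/w_raw.png",im)
M=np.linalg.inv(T@p["T_tool_cam"]);np.savez("w.npz",M=M,K=p["camera_matrix"])
def pj(P): c=p["camera_matrix"]@(M[:3,:3]@P+M[:3,3]);return tuple(int(v) for v in np.round(c[:2]/c[2]))
def L(*P,col=(0,255,0)): 
    a=[pj(w(r.x,np.array(x)/1000)) for x in P]; cv2.polylines(im,[np.array(a)],False,col,1)
L((-105,-65,115),(-105,65,115),(0,65,115),(0,-65,115),(-105,-65,115))
L((0,75,135),(95,75,181));L((0,-75,135),(95,-75,181));L((115,75,175),(115,-75,175));L((95,62,165),(95,-62,165),col=(255,0,255))
L((-105,75,125),(0,75,125));L((-105,-75,125),(0,-75,125))
cv2.circle(im,pj(np.array([*b.x,.145])),3,(0,0,255),-1)
cv2.imwrite("pics/w1.png",im);print(T[:3,:3].round(3).tolist(),pj(np.array([*b.x,.145])))
E
python3 ov.py
```

```text
[[-0.066, 0.998, 0.0], [0.998, 0.066, 0.003], [0.003, 0.0, -1.0]] (312, 230)
```

View pics/w1.png

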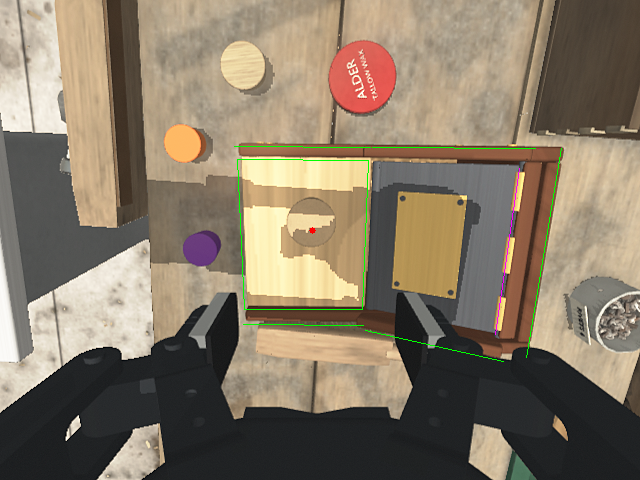

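The wrist view shows the box outline within about 2 mm of the fit. The bung's top centre is at (312,222), so I'll recompute it from this view.

```bash
python3 - <<'E'
import numpy as np,cv2
from fit import r
d=np.load("w.npz");M,K=d["M"],d["K"];Wm=np.linalg.inv(M)
def back(u,v,z):
    k=Wm[:3,:3]@np.linalg.inv(K)@[u,v,1];return Wm[:3,3]+k*(z-Wm[2,3])/k[2]
c,s=np.cos(r.x[2]),np.sin(r.x[2])
for n,u,v,z in[("bung",312,222,.145),("bL",288,221,.145),("bR",336,221,.145),("front L",239,158,.115),("front R",246,308,.115),("inner L",371,160,.115),("inner R",365,308,.115),("hinge",524,165,.167),("hingeR",498,330,.167)]:
    P=back(u,v,z);e=P[:2]-r.x[:2];print(n,P.round(4),"box mm",(1000*np.array([c*e[0]+s*e[1],-s*e[0]+c*e[1]])).round(1))
im=cv2.imread("pics/w_raw.png")[140:340,220:380];cv2.imwrite("pics/w2.png",cv2.resize(im,None,fx=3,fy=3,interpolation=cv2.INTER_CUBIC))
E
```

```text
bung [0.5099 0.0769 0.145 ] box mm [-44.6  19.9]
bL [0.4918 0.0765 0.145 ] box mm [-62.7  20.6]
bR [0.5279 0.0788 0.145 ] box mm [-26.5  20.8]
front L [0.4484 0.1191 0.115 ] box mm [-103.4   65.7]
front R [ 0.4563 -0.0107  0.115 ] box mm [-103.4  -64.4]
inner L [0.554  0.1244 0.115 ] box mm [ 2.2 64.7]
inner R [ 0.5618 -0.0038  0.115 ] box mm [  2.4 -63.8]
hinge [0.6488 0.1293 0.167 ] box mm [97.2 63.9]
hingeR [0.6544 0.008  0.167 ] box mm [ 95.5 -57.5]
```

View pics/w2.png

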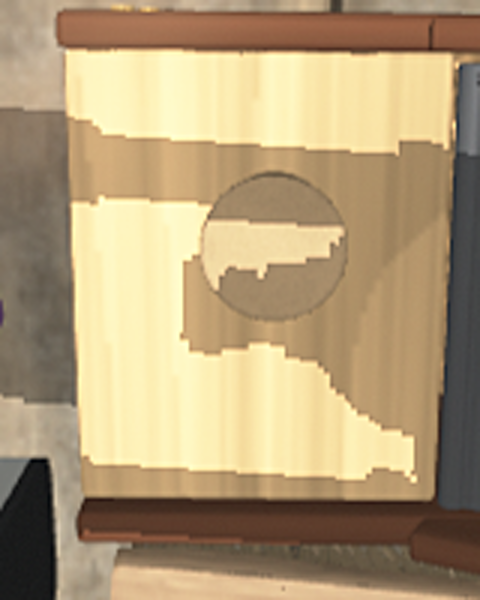

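Bung at world (0.510, 0.076), about 46 mm before the edge. I'll straddle it with the fingers: rear finger behind the bung, front finger at the flap edge.

```bash
python3 -m inch '[{"claw":0.46,"travel":[-0.018,0.038,0],"turn":0},{"claw":0.46,"travel":[-0.018,0.038,-0.25],"turn":0},{"claw":0.46,"travel":[-0.018,0.038,-0.45],"turn":0},{"claw":0.46,"travel":[-0.018,0.038,-0.65],"turn":0},{"claw":0.46,"travel":[-0.018,0.038,-0.7],"turn":0}]'
python3 - <<'E'
from rig import imaging
import cv2
cv2.imwrite("pics/d1.png",cv2.resize(imaging.get_image("side")[130:310,230:430,::-1],None,fx=3,fy=3,interpolation=cv2.INTER_CUBIC))
E
```

```text
clock: 2.15
position: [0.5054, 0.07, 0.1566]
ee_rot: [-0.003, 0.686, 0.727, -0.003]
contact_force: [0.1, 0.9, -0.7]
width: 0.0623
gripper_force: 0.0
```

View pics/d1.png

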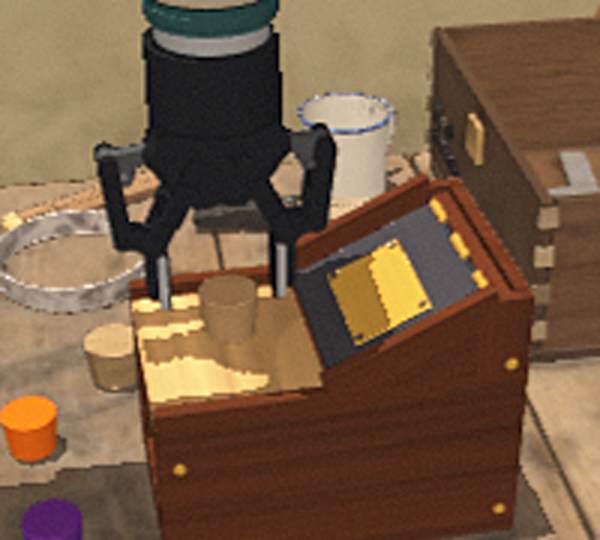

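The fingers straddle the bung with clear gaps, tips at (165,308) and (280,297). I'll check the settled pose and compare the predicted tip pixels.

```bash
python3 -m inch '[{"claw":0.46,"travel":[0,0,0],"turn":0},{"claw":0.46,"travel":[0,0,0],"turn":0}]'; python3 - <<'E'
from rig import get_state
import numpy as np
from fit import *
from scipy.spatial.transform import Rotation as R
s=get_state();T=R.from_quat(s["ee_rot"],scalar_first=True).as_matrix();p=s["position"];print(p.round(4))
for dz in(.01,.019):
  print([((proj("side",p+T@np.array([0,y,dz]))-[230,130])*3).round() for y in(-.0385,.0385)])
print([((proj("side",np.array([.510,y,z]))-[230,130])*3).round() for y in(.071,.077) for z in(.115,.145)])
E
```

```text
clock: 2.4
position: [0.5111, 0.0708, 0.1625]
ee_rot: [0.002, 0.686, 0.728, 0.001]
contact_force: [-0.2, -0.5, 0.7]
width: 0.0625
gripper_force: 0.0
[0.5111 0.0708 0.1625]
[array([165., 285.]), array([291., 270.])]
[array([166., 298.]), array([291., 283.])]
[array([229., 329.]), array([227., 288.]), array([228., 324.]), array([226., 283.])]
```

```bash
python3 -m inch '[{"claw":0.46,"travel":[0,0.012,-0.05],"turn":0},{"claw":0.46,"travel":[0,0.012,-0.08],"turn":0},{"claw":0.46,"travel":[0,0.012,-0.095],"turn":0},{"claw":0.46,"travel":[0,0.012,-0.095],"turn":0},{"claw":0.46,"travel":[0,0.012,-0.095],"turn":0}]'
python3 - <<'E'
from rig import imaging,get_state
import cv2,numpy as np
a=imaging.get_image("side")[170:290,270:430,::-1];b=imaging.get_image("wrist")[100:460,120:520,::-1]
P=[get_state()["position"] ];print(P)
a=cv2.resize(a,(400,300),interpolation=cv2.INTER_CUBIC);b=cv2.resize(b,(400,300))
cv2.imwrite("pics/d2.png",np.hstack([a,b]))
E
```

```text
clock: 2.9
position: [0.5096, 0.0737, 0.1413]
ee_rot: [0.0, 0.686, 0.728, 0.0]
contact_force: [-0.1, -0.9, 0.0]
width: 0.0622
gripper_force: 0.0
[array([0.50969467, 0.07370008, 0.14146036])]
```

View pics/d2.png

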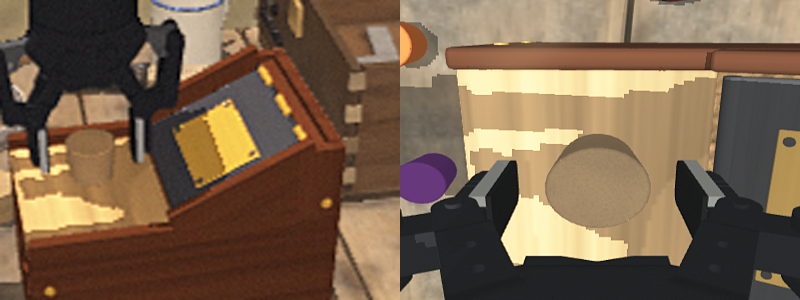

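```bash
python3 - <<'E'
from rig import imaging
import numpy as np
p=imaging.camera_params("wrist");M=np.linalg.inv(p["T_tool_cam"])
for P in([0,0,-.004],[.019,0,-.004],[-.019,0,-.004],[0,.019,-.004],[.005,.0,-.004],[0.011,-.031,.019],[-.011,-.031,.019],[.011,.031,.019]):
    c=p["camera_matrix"]@(M[:3,:3]@np.array(P)+M[:3,3]);c=c[:2]/c[2];print(P,round(400+c[0]-120),round((c[1]-100)*300/360))
E
```

```text
[0, 0, -0.004] 599 196
[0.019, 0, -0.004] 599 154
[-0.019, 0, -0.004] 599 235
[0, 0.019, -0.004] 653 196
[0.005, 0.0, -0.004] 599 185
[0.011, -0.031, 0.019] 522 152
[-0.011, -0.031, 0.019] 524 193
[0.011, 0.031, 0.019] 675 152
```

In the wrist crop the bung's top centre is at (597,187), so it is centred between the pads but 4 to 5 mm further to +y. I'll correct that, drop 4 mm, then start forward slowly.

```bash
python3 -m inch '[{"claw":0.46,"travel":[0,0.02,-0.01],"turn":0},{"claw":0.46,"travel":[0,0.02,-0.02],"turn":0},{"claw":0.46,"travel":[0,0.02,-0.02],"turn":0}]'
python3 -m inch '[{"claw":0.46,"travel":[0.01,0.0006,0],"turn":0},{"claw":0.46,"travel":[0.02,0.0012,0],"turn":0},{"claw":0.46,"travel":[0.03,0.002,0],"turn":0},{"claw":0.46,"travel":[0.04,0.0025,0],"turn":0},{"claw":0.46,"travel":[0.05,0.003,0],"turn":0}]'
python3 -m inch '[{"claw":0.46,"travel":[0.01,0.0006,0],"turn":0},{"claw":0.46,"travel":[0.02,0.0012,0],"turn":0},{"claw":0.46,"travel":[0.03,0.002,0],"turn":0},{"claw":0.46,"travel":[0.04,0.0025,0],"turn":0},{"claw":0.46,"travel":[0.05,0.003,0],"turn":0}]'
python3 -m inch '[{"claw":0.46,"travel":[0.01,0.0006,0],"turn":0},{"claw":0.46,"travel":[0.02,0.0012,0],"turn":0},{"claw":0.46,"travel":[0.03,0.002,0],"turn":0},{"claw":0.46,"travel":[0.04,0.0025,0],"turn":0},{"claw":0.46,"travel":[0.05,0.003,0],"turn":0}]'
python3 - <<'E'
from rig import imaging,get_state
import cv2,numpy as np
a=imaging.get_image("side")[170:290,270:430,::-1];b=imaging.get_image("wrist")[100:460,120:520,::-1]
a=cv2.resize(a,(400,300),interpolation=cv2.INTER_CUBIC);b=cv2.resize(b,(400,300))
cv2.imwrite("pics/d3.png",np.hstack([a,b]))
E
```

```text
clock: 3.3
position: [0.5092, 0.0778, 0.137]
ee_rot: [-0.0, 0.685, 0.728, -0.0]
contact_force: [-0.2, 0.3, -0.3]
width: 0.0625
gripper_force: 0.0
clock: 3.8
position: [0.5198, 0.0782, 0.1374]
ee_rot: [0.0, 0.686, 0.728, 0.0]
contact_force: [0.7, -0.1, -0.2]
width: 0.062
gripper_force: 0.0
clock: 4.3
position: [0.5297, 0.0789, 0.1374]
ee_rot: [0.0, 0.686, 0.728, 0.0]
contact_force: [-1.4, 0.2, -1.2]
width: 0.0626
gripper_force: 0.4
clock: 4.8
position: [0.5396, 0.0795, 0.1373]
ee_rot: [-0.0, 0.686, 0.728, -0.0]
contact_force: [-1.7, -0.5, 0.1]
width: 0.062
gripper_force: 0.6
```

View pics/d3.png

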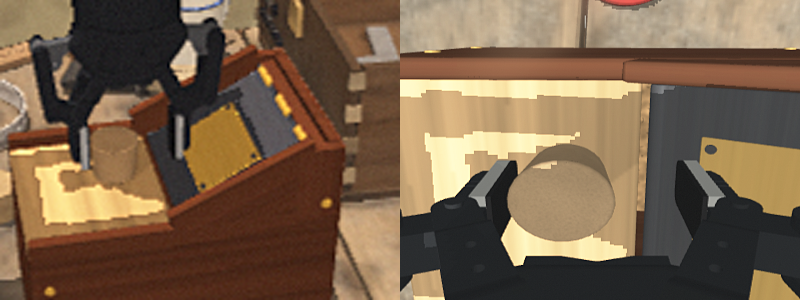

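The flap is opening under the front finger and the bung sits upright against the rear pad. Continuing at the same pace.

```bash
python3 -m inch '[{"claw":0.46,"travel":[0.01,0.0006,0],"turn":0},{"claw":0.46,"travel":[0.02,0.0012,0],"turn":0},{"claw":0.46,"travel":[0.03,0.002,0],"turn":0},{"claw":0.46,"travel":[0.04,0.0025,0],"turn":0},{"claw":0.46,"travel":[0.05,0.003,0],"turn":0}]'
python3 -m inch '[{"claw":0.46,"travel":[0.01,0.0006,0],"turn":0},{"claw":0.46,"travel":[0.02,0.0012,0],"turn":0},{"claw":0.46,"travel":[0.03,0.002,0],"turn":0},{"claw":0.46,"travel":[0.04,0.0025,0],"turn":0},{"claw":0.46,"travel":[0.05,0.003,0],"turn":0}]'
python3 -m inch '[{"claw":0.46,"travel":[0.01,0.0006,0],"turn":0},{"claw":0.46,"travel":[0.02,0.0012,0],"turn":0},{"claw":0.46,"travel":[0.03,0.002,0],"turn":0},{"claw":0.46,"travel":[0.04,0.0025,0],"turn":0},{"claw":0.46,"travel":[0.05,0.003,0],"turn":0}]'
python3 -m inch '[{"claw":0.46,"travel":[0.01,0.0006,0],"turn":0},{"claw":0.46,"travel":[0.02,0.0012,0],"turn":0},{"claw":0.46,"travel":[0.03,0.002,0],"turn":0},{"claw":0.46,"travel":[0.04,0.0025,0],"turn":0},{"claw":0.46,"travel":[0.05,0.003,0],"turn":0}]'
python3 - <<'E'
from rig import imaging,get_state
import cv2,numpy as np
a=imaging.get_image("side")[170:290,270:430,::-1];b=imaging.get_image("wrist")[100:460,120:520,::-1]
a=cv2.resize(a,(400,300),interpolation=cv2.INTER_CUBIC);b=cv2.resize(b,(400,300))
cv2.imwrite("pics/d4.png",np.hstack([a,b]))
E
```

```text
clock: 5.4
position: [0.5496, 0.0801, 0.1373]
ee_rot: [-0.0, 0.686, 0.728, -0.0]
contact_force: [-2.0, -0.7, 1.0]
width: 0.0622
gripper_force: 0.7
clock: 5.9
position: [0.5595, 0.0807, 0.1373]
ee_rot: [-0.0, 0.686, 0.728, -0.0]
contact_force: [-1.5, -0.1, 0.3]
width: 0.0621
gripper_force: 0.9
clock: 6.4
position: [0.5695, 0.0813, 0.1373]
ee_rot: [-0.0, 0.686, 0.728, -0.0]
contact_force: [-2.6, -0.4, -0.2]
width: 0.0626
gripper_force: 1.0
clock: 6.9
position: [0.5798, 0.0819, 0.1373]
ee_rot: [0.0, 0.686, 0.728, 0.0]
contact_force: [-2.4, 0.5, -0.1]
width: 0.0624
gripper_force: 0.9
```

View pics/d4.png

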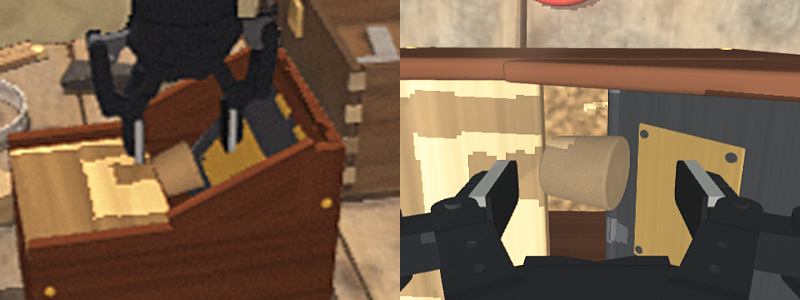

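The bung has tipped over the edge and leans on the still-closing flap. It needs the flap opened further, so I go on. I've used all 10 picture views, so from here I'll check numerically.

```bash
cat > chk.py <<'E'
from rig import imaging,get_state
import cv2,numpy as np,sys
b=imaging.get_image("wrist");cv2.imwrite(f"pics/{sys.argv[1]}.png",b[:,:,::-1])
c=b[260:360,235:405];g=cv2.resize(c,(34,12),interpolation=cv2.INTER_AREA).astype(int)
# G: grey flap, y: wood bright, b: brownish-dark
for row in g: print("".join("#" if max(p)<50 else "G" if p[0]-p[2]<12 else "L" if p[0]>190 else "w" if p[0]>120 else "d" for p in row))
E
python3 chk.py e0
python3 -m inch '[{"claw":0.46,"travel":[0.01,0.0006,0],"turn":0},{"claw":0.46,"travel":[0.02,0.0012,0],"turn":0},{"claw":0.46,"travel":[0.03,0.002,0],"turn":0},{"claw":0.46,"travel":[0.04,0.0025,0],"turn":0},{"claw":0.46,"travel":[0.05,0.003,0],"turn":0}]'
python3 -m inch '[{"claw":0.46,"travel":[0.01,0.0006,0],"turn":0},{"claw":0.46,"travel":[0.02,0.0012,0],"turn":0},{"claw":0.46,"travel":[0.02,0.0012,0],"turn":0},{"claw":0.46,"travel":[0.02,0.0012,0],"turn":0},{"claw":0.46,"travel":[0.02,0.0012,0],"turn":0}]'
python3 chk.py e1
```

```text
LLLLLwwwwwwwwwwwwwwdddGGddwwwwwwww
LLLLLwwLLLLwwwwwwwwwwwdGdwwwwwwwww
LLLLwwwwwwwwwwwwwwwwwwwGdwwwwwwwww
wwwwwwwwwwwwwwwwwwwwwwwGdwwwwwwwww
wwwwwwwwwwwwwwwwwwwwwwwGwwwwwwwwd#
dwwLwwwwwwwwwwwwwwwwwwwGwwwwwwwwd#
dLLLLwwwwwwwwwwwwwwwwwdGwwwwwwww##
dLLLLwwwwwwwwwwwwwwwwwdGwwwwwwww##
dLLLLwwwwwwwwwwwwwwwwwGGwwwwwwww##
dLLLLwwLwwwwwwwwwwwwwdGGwwwwwwww##
LLLLLLwwwwLwwLwwwwwwdGGGwwwwwwwwd#
LLLLLLwddddddddddddGGGGGwwwwwwwwwd
clock: 7.55
position: [0.5888, 0.0825, 0.1369]
ee_rot: [-0.001, 0.686, 0.728, -0.001]
contact_force: [-5.0, -0.2, 0.2]
width: 0.0619
gripper_force: 1.8
clock: 8.05
position: [0.5907, 0.0826, 0.1371]
ee_rot: [-0.002, 0.686, 0.728, -0.002]
contact_force: [-9.4, -0.7, 3.7]
width: 0.0625
gripper_force: 3.7
wwLLwwLLLwwwLwLLLwwLLGGGGGwwwwwwww
wwLLLLLLLLwwwwwLLwwLLGGGGdwwwwwwww
wwLwLLLLLwwLwwwwwwwwwGGGGdwwwwwwww
wwwwLLwLLLLLLLLLLLLwLGGGGdwwwwwwww
dwLLLwLLLLLLLLLLLLLLLGGGGdwwwwwwd#
dwLLwLwLLLLLLLLLLLLLLGGGGdwwwwwwd#
dwLLLLwwLLwLLLLLLLLLLGGGGdwwwwww##
dwLLLLwLLwLLLLLLLLLLLGGGGwwwwwww##
dwLLLLLLLwLLLLLLLLLLLGGGGwwwwwww##
dwLLLwLLLwLLLLLLLLLwwGGGGwwwwwww##
LwLLwwwLwwLLwLLwwLLLwGGGGwwwwwwwd#
LwdddddddddddddwddwddGGGGwwwwwwwwd
```

The force rise means the front finger is at its travel limit. The gap now shows open chamber floor across its whole width, so the bung has dropped while the flap was held. Drawing back.

```bash
python3 -m inch '[{"claw":0.46,"travel":[-0.03,-0.002,0],"turn":0},{"claw":0.46,"travel":[-0.08,-0.005,0],"turn":0},{"claw":0.46,"travel":[-0.13,-0.008,0],"turn":0},{"claw":0.46,"travel":[-0.18,-0.011,0],"turn":0},{"claw":0.46,"travel":[-0.23,-0.014,0],"turn":0}]'
python3 -m inch '[{"claw":0.46,"travel":[-0.05,-0.003,0],"turn":0},{"claw":0.46,"travel":[-0.1,-0.006,0],"turn":0},{"claw":0.46,"travel":[-0.15,-0.009,0],"turn":0},{"claw":0.46,"travel":[-0.2,-0.012,0],"turn":0},{"claw":0.46,"travel":[-0.23,-0.014,0],"turn":0}]'
python3 -m inch '[{"claw":0.46,"travel":[0,0,0],"turn":0},{"claw":0.46,"travel":[0,0,0.2],"turn":0},{"claw":0.46,"travel":[0,0,0.4],"turn":0},{"claw":0.46,"travel":[0,0,0.6],"turn":0},{"claw":0.46,"travel":[0,0,0.8],"turn":0}]'
python3 -m inch '[{"claw":0.46,"travel":[0,0,0],"turn":0},{"claw":0.46,"travel":[0,0,0],"turn":0},{"claw":0.46,"travel":[0,0,0],"turn":0}]'
python3 - <<'E'
from rig import imaging
import cv2,numpy as np
for n,roi in(("side",(175,265,265,415)),("scene",(190,320,230,380))):
    a=imaging.get_image(n);o=cv2.imread(f"pics/{n}0.png")[:,:,::-1];y0,y1,x0,x1=roi
    d=(np.abs(a.astype(int)-o).sum(2)>60)[y0:y1,x0:x1].astype(np.uint8)
    k,_,st,ce=cv2.connectedComponentsWithStats(d)
    print(n,[(st[i].tolist(),(ce[i]+[x0,y0]).round().tolist()) for i in range(1,k) if st[i][4]>15])
a=imaging.get_image("side");o=cv2.imread("pics/side0.png")[:,:,::-1]
h=lambda im,u,v:im[v-2:v+3,u-2:u+3].mean((0,1)).round()
for u,v in((306,233),(267,249),(358,228),(335,230)):print(h(o,u,v),h(a,u,v))
E
```

```text
clock: 8.6
position: [0.5471, 0.0799, 0.1376]
ee_rot: [0.001, 0.686, 0.728, 0.001]
contact_force: [0.1, -0.1, 2.3]
width: 0.0625
gripper_force: 0.4
clock: 9.1
position: [0.5, 0.0771, 0.1371]
ee_rot: [-0.0, 0.686, 0.728, -0.0]
contact_force: [-1.0, -0.2, 0.2]
width: 0.062
gripper_force: 0.0
clock: 9.6
position: [0.5018, 0.0771, 0.299]
ee_rot: [0.0, 0.686, 0.728, 0.0]
contact_force: [0.6, 0.6, 0.1]
width: 0.0621
gripper_force: 0.0
clock: 9.9
position: [0.5009, 0.0771, 0.2959]
ee_rot: [-0.001, 0.686, 0.728, -0.001]
contact_force: [-0.4, -0.1, -0.4]
width: 0.0618
gripper_force: 0.0
side [([9, 35, 96, 55, 2202], [329.0, 237.0])]
scene [([75, 14, 22, 16, 34], [317.0, 212.0]), ([37, 18, 55, 39, 1039], [294.0, 227.0]), ([65, 39, 75, 37, 903], [328.0, 246.0]), ([115, 98, 35, 32, 494], [368.0, 308.0])]
[167. 126.  83.] [171. 124.  73.]
[171. 135.  92.] [175. 139.  95.]
[243. 199.  77.] [164. 119.  46.]
[85. 80. 81.] [50. 48. 49.]
```

```bash
python3 - <<'E'
from rig import imaging
import cv2,numpy as np
a=imaging.get_image("wrist");o=cv2.imread("pics/w_raw.png")[:,:,::-1]
for im in(o,a):
    g=cv2.GaussianBlur(cv2.cvtColor(np.ascontiguousarray(im),cv2.COLOR_RGB2GRAY),(5,5),0)
    c=cv2.HoughCircles(g,cv2.HOUGH_GRADIENT,1.2,20,param1=80,param2=22,minRadius=20,maxRadius=28);print("circles",None if c is None else c[0].round().tolist())
    h=cv2.cvtColor(np.ascontiguousarray(im),cv2.COLOR_RGB2HSV);m=((h[...,1]<60)&(h[...,2]<140)).astype(np.uint8)[150:290,350:560]
    k,_,st,_=cv2.connectedComponentsWithStats(m);print("grey",[s.tolist() for s in st[1:] if s[4]>800])
    m=cv2.inRange(h,(18,130,60),(32,255,255))[160:310,380:530];k,_,st,ce=cv2.connectedComponentsWithStats(m);print("plate",[(s.tolist(),q.round().tolist()) for s,q in zip(st[1:],ce[1:]) if s[4]>150])
    s=cv2.resize(im[150:315:,235:400],(40,20),interpolation=cv2.INTER_AREA).astype(int)
    for r in s: print("".join("#" if max(p)<50 else "G" if p[0]-p[2]<12 else "L" if p[0]>200 else "w" if p[0]>150 else "d" for p in r))
E
```

```text
circles [[622.0, 327.0, 25.0], [242.0, 65.0, 23.0], [185.0, 139.0, 22.0], [310.0, 218.0, 22.0]]
grey [[17, 11, 158, 129, 11251]]
plate [([131, 12, 10, 39, 179], [135.0, 31.0]), ([12, 32, 75, 107, 6459], [48.0, 83.0]), ([122, 77, 13, 36, 161], [126.0, 94.0])]
wwwwwwwwwwwwwwwddddddddddddddddddddddddd
LLLLLLLLLLLLLLLLLLLLLLLLLLLLLLLLLddddddd
LLLLLLLLLLLLLLLLLLLLLLLLLLLLLLLLLdGGGGGG
dwLLLLLLLLLLLLLLLLLLLLLLLLLLLLLLLdGGGGGG
ddwLLLLLLLLLLLLLLLLLLLLLLLLLLLLLLGGGGGGG
ddwwLLLwwLLLwwwwwwwwwwwwwwwwwwwwwGGGGGGd
ddwwLLLLwLLLwwwwwwwwwwwwwwwwwwwwdGGGGGGd
ddLLLLLLLLLLLwwwwwwwwwwwwwwwwwwwdGGGGGGw
ddLLLLLLLLLLLLLLLLLLLLLLwwwwwwwwdGGGGGGw
ddLLLLLLLLLLLLLLLLwwwwwwwwwwwwwwdGGGGGGw
ddLLLLLLLLLLwLwwwwwwwwwwwwwwwwwwdGGGGGGw
ddLLLLLLLLLLwwwwwwwwwwwwwwwwwwwwdGGGGGdw
ddwLLLLLLLLLwwwwwLLwwwwwwwwwwwwwdGGGGGdw
ddwLLLLLLLLLLLLLLLLLLLwwwwwwwwwwdGGGGGdw
ddwLLLLLLLLLLLLLLLLLLLLLwwwwwwwwGGGGGGdw
wwwLLLLLLLLLLLLLLLLLLLLLLLwwwwwdGGGGGGww
wwwLLLLLLLLLLLLLLLLLLLLLLLLLLLwdGGGGGGdd
dwwLLLLLLLLLLLLLLLLLLLLLLLLLLLwdGGGGGGG#
dwwwwwwwwwwwwwwwwwwwwwwwwwwwwwwdGGGGGGG#
GwdddddddddddddddddddddddddddddddddddGG#
circles [[256.0, 74.0
[... 294 characters left out ...]
wdd
wwwwwwLLLLLLLLLLLLLLLLLLLLLLLLLLLLLLLdGG
ddddddLLLLLLLLLLLLLLLLLLLLLLLLLLLLLwwdGG
ddddddwwLLwwwLLLwwwwwwwwwwwwwwwwwwwwwdGG
ddddddwwLLwwwLLLwwwwwwwwwwwwwwwwwwwwwGGG
dddddwLLLLLLLLLLLLLLLLLLLwwwwwwwwwwwwGGG
dddddwLLLLLLLLLLLLLLLLLLwwwwwwwwwwwwwGGG
dddddwLLLLLLwLLLLwwwwwwwwwwwwwwwwwwwwGGG
dddddwLLLLLLwwLLwwwwwwwwwwwwwwwwwwwwwGGG
dddddwLLLLLLwwLLwwwwwwwwwwwwwwwwwwwwdGGG
dddddwLLLLLLwwLLLLwwwwwwwwwwwwwwwwwwdGGG
ddddddLLLLLLLLLLLLLLLLLwwwwwwwwwwwwwdGGG
ddddddwLLLLLLLLLLLLLLLLLwwwwwwwwwwwwdGGG
wwdddwLLLLLLLLLLLLLLLLLLLLwwwwwwwwwwdGGG
wwwwwwLLLLLLLLLLLLLLLLLLLLLLLLLwwwwwGGGG
dwwwwwwLLLLLLLLLLLLLLLLLLLLLLLLwwwwdGGG#
dwwwwwwwwwwwwwwLwwwwwLLLwwwwwwwwwwwdGGG#
dwwwwwwwwwwwwwwLwwwwwwwwwwwwwwwwwwwdGGG#
```

The bung is off the ledge, the flap is back at its shut size, and the spare bung has not moved. Handing in.

```bash
python3 -c "
from rig import ticket
print(ticket.sign_off())"
```

```text
the job is handed in; nothing more can be done
None
```

The job is handed in: the bung was pushed off the ledge while the front finger held the flap open, the final wrist image shows the ledge empty and the flap shut, and no verdict on the judging came back.

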